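Cover the finished glasses and bring the loose frame to its lenses

TASK

The two-bay wooden job holder has a finished pair of glasses in one bay and a lens pouch waiting for its frame in the other; its sliding cover stands half over both. Loosen the cover's clamp knob, slide the cover fully home over the bay with the finished glasses and tighten the knob again, then take the loose pair of glasses from the worktop and lay it gently, flat and the same way up, in the open bay with the pouch. Leave the finished glasses where they lie and knock nothing over.

Things in the scene. Friction and masses are not known exactly. Their poses are not given: they have to be found in the camera images.
- holder: open beech holder fixed on a 2.4 mm desk mat, 182 mm (its x) by 230 mm (its y); origin: centre of its underside. Two bays side by side along y, each 170 (x) by 105 mm (y) inside, floor at z = 6 mm, wall tops at 45 mm, outer walls 6 mm, divider 8 mm at y = 0. A 28 mm wide, 40 mm high rail runs along y at x = -115 mm
- bay_left (a point): centre of the floor of the bay on the holder's +y side (y = +56.5 mm, z = 6 mm)
- bay_right (a point): centre of the floor of the bay on the holder's -y side (y = -56.5 mm, z = 6 mm)
- guard (a joint): slide of the cover along the holder's +y, m: 0 = half over each bay, +0.0565 / -0.0565 = fully home over the +y / -y bay. Flat pale metal cover 105 mm wide, top 50 mm above the holder's underside, with a dark carriage block (40 by 64 mm, top 62 mm above the holder's underside) on the near rail
- guard_mid (a point): top of the cover, at the middle of the cover (holder x = 0), 50 mm above the holder's underside; moves with the cover
- clamp_knob (a joint): clamp knob on the carriage block, rad: 0 = fully tight, 1.4 = fully loose, growing counter-clockwise seen from above. Tight, it holds a pin down between teeth on the rail, so that the cover cannot leave its place; above 1.0 the cover slides freely, and it tightens only with the cover near the middle or within 5 mm of either end. It stays where it is left
- knob_grip (a point): on the knob's axis at mid height of its bar, 83 mm above the holder's underside, at holder x = -115 mm; moves with the cover and turns with the knob. Black bar 62 mm long along this point's y, 14 mm wide along its x (pinch it so), 26 mm high (70 to 96 mm above the holder's underside)
- finished_glasses: brown spectacle frame, folded, 43 (x) by 140 (y) by 12 mm, lying in one of the bays with its length along the holder's x; origin at the centre of its underside
- job_pouch: flat lens pouch, 66 (x) by 118 (y) by 8 mm, lying in the other bay with its length along the holder's x; origin at the centre of its underside
- loose_glasses: brown spectacle frame of the same kind, folded, 43 (x) by 140 (y) by 12 mm, lying on the worktop; origin at the centre of its underside. Pinch it at the middle (the bridge) along its x, where it is 27 mm wide and 8 mm high
- spray_bottle: white spray bottle, 42 mm thick, 155 mm high, standing on the worktop; a bystander. Origin at the centre of its underside
- mug: white mug, 78 by 114 by 93 mm high, standing on the worktop; a bystander. Origin at the centre of its underside

How it is judged:
By the outcome, as a careful person would: the job done as asked, in the order asked, and still so for the second after the job is handed in, with the robot touching nothing.
It also fails if it takes over 51 s, if anything falls off the work surface, if the arm or the gripper's body presses on something with over 40 N, if the wrist force passes 120 N, or if a joint passes its speed limit or range.

ROBOT

A 6-joint arm with a two-finger parallel gripper is mounted at the origin on a cart in front of the work surface, level with it; the furniture and walls round the work are solid. World frame = base frame: x ahead of the robot, y to its left, z up, the work surface at z = 0. Lengths are in m, angles in rad, forces in N, time in s.
With the tool pointing down it reaches from about 0.35 to 0.85 m from the base axis. Payload 8.1 kg.
Tool frame: the origin (TCP) lies on the centre line of the jaws, within the pads' length; the fingertips stand robot.tips_ahead ahead of it and the grasp point (between the pads) lies 6 mm ahead of it (robot.tips_ahead is the distance from the TCP to the fingertips, in m); z points along the fingers, y is the line along which they close (so a half turn about z gives the same grasp; the last joint's range is limited). The gripper opens to 93 mm and grips with 3 to 60 N. Pads are 15 mm wide; open, the fingers measure 128 mm over their backs; the gripper's body (75 mm by 188 mm) begins 65 mm behind the grasp point.
Start: joints at [1.058, 0.13, 1.488, -0, 1.523, -0.085], TCP at [0.249, 0.546, 0.209] pointing down, gripper open.
Joint ranges: [-2.96, 2.96], [-0.89, 2.26], [0.02, 2.5], [-1.34, 4.48], [0, 2.73], [-2.66, 2.66]. Speed limits (rad/s): [2.39, 2.39, 2.79, 3.14, 3.14, 3.14].

INTERFACE

Orientations are given as a rotation vector (axis times angle).
In Python, from plant import robot gives the robot as it stands.
- The arm moves only by the tool apply_moves, never from a script. Its arguments are lists of equal length, an entry for each row: "delta_pos": the shift along the tool's x, y, z in cm, a list of three; "twist": the turn about the tool's z in rad. A call has 1 to 8 rows; each row shifts and turns the commanded pose from where the row before left it, along the tool's axes as they then stand; what a row does not reach is not made up. A row lasts 1/8 s, in which the tool goes at most 62.5 mm and 10.7 degrees, less where a joint would pass 70% of its speed; a pose out of reach is approached as far as the arm can. A call with a gripper value outside its range is refused whole. "gripper" is the finger opening in cm, from 0 to 9.3, set as the call begins (left out, the last holds). The fingers move at their own pace and stop on an object; "squeeze" is the grip in N (left out, the last holds). Time passes only in rows, so rows that do not move let the fingers close. It gives the time, the measured TCP pose, the force, the opening and the grip force at its end, in the units of the state.
- robot.read_state(): the state, without advancing time (a new reading comes with each control period).
- robot.read_camera(name): name is "scene" or "top"; returns a dict with "frame" (400x640x3 uint8, red, green, blue), "vertical_fov" (degrees; the focal length in pixels is half the picture's height over the tangent of half this angle, whatever the lens; pixels are square), "cx", "cy" (the principal point, pixels), "R" (3x3) and "t" (3): a world point X has camera coordinates R X + t. Camera axes: x right, y down, z forward; pixel columns grow to the right and rows downward; lengths in m; the calibration is good to about 2 mm. A picture is of the moment at which its call begins. There is no depth.
- robot.close_job(): hands the job in; it is judged then, once.
The state is a dict: "t": time; "q": joint angles; "dq": joint speeds; "joint_torque": joint torques, N m; "tool_pos": TCP position; "orientation": TCP orientation; "force": force on the tool from outside, world axes, zero at the start; "wrist_torque": the same for the moment, N m; "opening": finger opening in m; "gripper_force": force on a finger pad.
Only numpy, scipy, OpenCV 4.12 (cv2) and the standard library are available. Lean on these libraries where they do the work, as an engineer would, in place of code of your own. Each camera call takes 0.05 s, during which the arm holds its last target. There are 200 camera calls.

## Working session

There is one attempt and no reset: what is moved stays moved. The work goes in short steps, Python scripts to look and compute and a tool call to move; the robot and the scene stay as the last step left them, time stands still between calls to the robot, and variables do not carry over. Pictures are saved under pics/ and viewed, at most 10 in all, crops included, and the job is handed in when it is done.

Besides the shell and the picture viewer there is one more tool, called after "Call:" as a command line: name --pt "numbers of a row" for each row, then --argument value for the rest. apply_moves: Moves the arm, as the interface text tells. Its arguments: {"type":"object","properties":{"delta_pos":{"type":"array"},"twist":{"type":"array"},"gripper":{"type":"number"},"squeeze":{"type":"number"}},"required":["delta_pos","twist"]}

```bash
ls; mkdir -p pics
cat > h.py <<'E'
import numpy as np, cv2
from plant import robot
def cam(n):
    c=robot.read_camera(n); return c
def K(c):
    f=c['frame'].shape[0]/2/np.tan(np.radians(c['vertical_fov'])/2); return f
def ray(c,u,v,z):
    f=K(c);R=np.array(c['R']);t=np.array(c['t'])
    d=R.T@np.array([(u-c['cx'])/f,(v-c['cy'])/f,1]);o=-R.T@t
    return o+d*(z-o[2])/d[2]
def proj(c,X):
    p=np.array(c['R'])@np.array(X)+np.array(c['t']);f=K(c)
    return f*p[0]/p[2]+c['cx'],f*p[1]/p[2]+c['cy']
def save(c,n): cv2.imwrite('pics/'+n,c['frame'][:,:,::-1])
E
python3 - <<'E'
from h import *
import pickle
for n in('top','scene'):
    c=cam(n);save(c,n+'0.png');pickle.dump(c,open(n+'0.pkl','wb'))
    print(n,c['vertical_fov'],c['cx'],c['cy'],-np.array(c['R']).T@c['t'],np.round(c['R'],2).tolist())
s=robot.read_state();print(s,robot.tips_ahead)
E
```

```text
pics
top 57.79909549445094 324.14263172670894 197.9093923733797 [0.39885218 0.04421429 1.20125541] [[-0.0, -1.0, -0.01], [-1.0, 0.0, -0.1], [0.1, 0.01, -1.0]]
scene 53.9312352326829 318.50298649768763 208.00687838539483 [ 0.09163165 -0.55950894  0.88603421] [[0.81, -0.58, -0.0], [-0.43, -0.6, -0.67], [0.39, 0.55, -0.74]]
{'t': 0.1, 'q': array([ 1.05759492e+00,  1.31043296e-01,  1.48911434e+00,  3.93162366e-05,
        1.52303403e+00, -8.53869539e-02]), 'dq': array([-0.00036333, -0.00062178, -0.00224847, -0.00034715,  0.00082394,
       -0.00012971]), 'joint_torque': array([-7.69591367e-06, -5.61342430e+01, -4.93092513e+01,  7.70081906e-02,
        2.92131380e-02, -6.48256992e-05]), 'tool_pos': array([0.24863643, 0.54549623, 0.20764845]), 'orientation': array([-6.66790997e-01, -3.06949356e+00,  2.38148379e-03]), 'force': array([ 0.38540136,  0.78828268, -0.70111673]), 'wrist_torque': array([-0.03670594,  0.00624353, -0.00653275]), 'gripper_force': 0.0, 'opening': 0.09311777919051265} 0.025
```

View pics/top0.png

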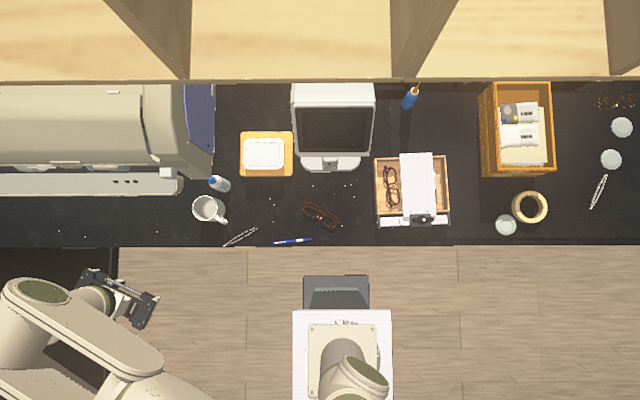

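View pics/scene0.png

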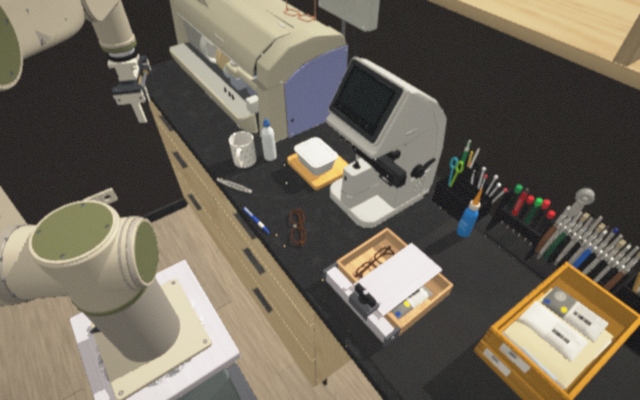

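The top view shows the holder near (411,190), with the finished glasses in its left (+y) bay at (391,187). The knob is at (421,219) and the loose glasses at (321,215). Next I'll enlarge both areas.

Run:
```python
import pickle
from h import *
c=pickle.load(open('top0.pkl','rb'));s=pickle.load(open('scene0.pkl','rb'))
a=cv2.resize(c['frame'][145:240,290:460],(800,447),interpolation=cv2.INTER_CUBIC)
a=c['frame'][145:240,295:455];a=cv2.resize(a,(800,475),interpolation=cv2.INTER_CUBIC)
cv2.imwrite('pics/a.png',a[:,:,::-1])
b=s['frame'][195:345,270:470];b=cv2.resize(b,(800,600),interpolation=cv2.INTER_CUBIC)
cv2.imwrite('pics/b.png',b[:,:,::-1])
```

```text
(no output)
```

View pics/a.png

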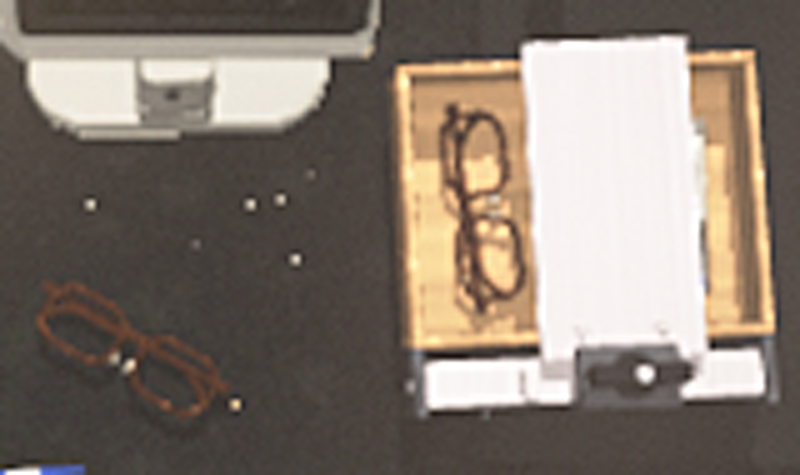

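View pics/b.png

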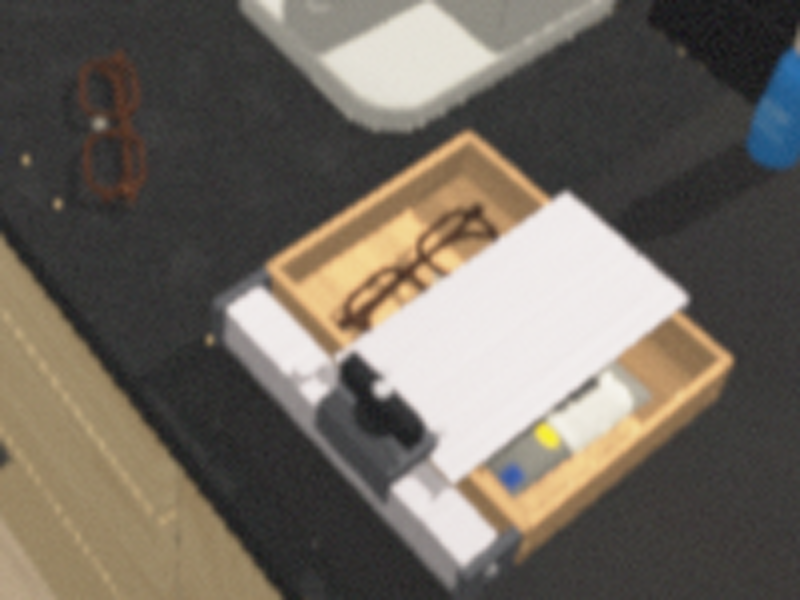

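The crops show the wood's outer top corners in a.png at (397,65), (755,50), (412,348) and (775,335). The knob bar runs along the holder's y, centred near (641,373), so it is tight. The pouch is in the right bay, and the loose glasses span (40,290)–(235,410).

Run:
```python
import pickle
from h import *
from scipy.spatial.transform import Rotation as Ro
c=pickle.load(open('top0.pkl','rb'));s=pickle.load(open('scene0.pkl','rb'))
A=lambda x,y,z:ray(c,295+x/5-.4,145+y/5-.4,z)
B=lambda x,y,z:ray(s,270+x/4-.4,195+y/4-.4,z)
zt=.0474
P=np.array([A(397,65,zt),A(755,50,zt),A(412,348,zt),A(775,335,zt)])
Q=np.array([B(470,133,zt),B(733,360,zt),B(268,267,zt)])
print('top',P.round(4),'\nscene',Q.round(4))
m=np.array([[91,115],[91,-115],[-91,115],[-91,-115]])/1e3
def fit(m,p):
    a=(m-m.mean(0));b=p[:,:2]-p[:,:2].mean(0)
    th=np.arctan2((a[:,0]*b[:,1]-a[:,1]*b[:,0]).sum(),(a*b).sum())
    R=np.array([[np.cos(th),-np.sin(th)],[np.sin(th),np.cos(th)]]);t=p[:,:2].mean(0)-R@m.mean(0)
    print('fit',th,t,((m@R.T+t)-p[:,:2]).round(4).tolist());return R,t
R,t=fit(m,P);fit(m[:3],Q)
k=R@[-.115,0]+t;print('knob pred',k,'meas',A(641,373,.0984),A(588,375,.0984),A(695,372,.0984),'px scene',[(v-o)*4 for v,o in zip(proj(s,[*k,.0984]),(270,195))])
for n,cc,roi in(('top',c,(290,190,350,235)),('scene',s,(283,200,312,250))):
    f=cc['frame'].astype(int);x0,y0,x1,y1=roi
    g=f[y0:y1,x0:x1];mk=(g[...,0]-g[...,2]>18)&(g[...,0]<200)
    v,u=np.nonzero(mk);nl,lab,st,ce=cv2.connectedComponentsWithStats(cv2.dilate(mk.astype(np.uint8),np.ones((3,3))))
    i=1+np.argmax(st[1:,4]);sel=lab[v,u]==i
    pts=np.array([ray(cc,a+x0,b+y0,.006)[:2] for a,b in zip(u[sel],v[sel])],np.float32)
    r=cv2.minAreaRect(pts*1000);print(n,len(pts),r, cv2.boxPoints(r).round(0).tolist(), pts.mean(0))
st=robot.read_state();print(Ro.from_rotvec(st['orientation']).as_matrix().round(3))
```

```text
top [[ 0.6409 -0.108   0.0474]
 [ 0.6494 -0.339   0.0474]
 [ 0.458  -0.1144  0.0474]
 [ 0.4652 -0.345   0.0474]] 
scene [[ 0.6404 -0.1107  0.0474]
 [ 0.6492 -0.3376  0.0474]
 [ 0.4606 -0.1174  0.0474]]
fit 0.03389152399659726 [ 0.55339653 -0.2266153 ] [[-0.0005, -0.0006], [-0.0012, 0.0006], [0.0006, -0.0004], [0.0011, 0.0004]]
fit 0.03852435810806581 [ 0.55458345 -0.22805262] [[0.0007, 0.0011], [0.0007, -0.0018], [-0.0014, 0.0007]]
knob pred [ 0.43846257 -0.23051208] meas [ 0.43957615 -0.24588606  0.0984    ] [ 0.43850353 -0.21375775  0.0984    ] [ 0.44003977 -0.27859031  0.0984    ] px scene [np.float64(358.48421597918446), np.float64(367.043927707786)]
top 316 ((457.7355651855469, 63.02770233154297), (152.76605224609375, 45.90333938598633), 60.3458366394043) [[400.0, 8.0], [440.0, -15.0], [515.0, 118.0], [476.0, 141.0]] [0.46230045 0.06666818]
scene 312 ((463.3494873046875, 70.15089416503906), (143.8603515625, 42.98621368408203), 59.43883514404297) [[408.0, 19.0], [445.0, -3.0], [518.0, 121.0], [481.0, 143.0]] [0.46448335 0.06809632]
[[-0.91   0.415 -0.001]
 [ 0.415  0.91  -0.001]
 [ 0.    -0.002 -1.   ]]
```

```bash
cat >> h.py <<'E'
from scipy.spatial.transform import Rotation as Ro
def plan(target,yang=None,n=None,split=None):
    """rows (tool frame, cm) from commanded/measured pose to world TCP target with tool-y at angle yang (deg); xy first by 'split'"""
    s=robot.read_state();M=Ro.from_rotvec(s['orientation']).as_matrix();p=s['tool_pos']
    ya=np.degrees(np.arctan2(M[1,1],M[0,1]));yang=ya if yang is None else yang
    d=np.array(target)-p;tw=-np.radians(yang-ya)
    n=n or int(max(np.ceil(np.linalg.norm(d)/.058),np.ceil(abs(tw)/.175),1))
    out=[]
    for i in range(n):
        a=np.radians(ya)-tw*i/n
        y=np.array([np.cos(a),np.sin(a),0]);z=np.array([0,0,-1]);x=np.cross(y,z)
        out.append([round(float(v@d)/n*100,2) for v in(x,y,z)])
    print('t',round(s['t'],2),'p',p.round(4),'yang',round(ya,2),'F',s['force'].round(1),'n',n,'tw/row',round(tw/n,4));print(out)
E
python3 - <<'E'
import pickle
from h import *
c=pickle.load(open('top0.pkl','rb'));s=pickle.load(open('scene0.pkl','rb'))
A=lambda x,y,z:ray(c,295+x/5-.4,145+y/5-.4,z)
B=lambda x,y,z:ray(s,270+x/4-.4,195+y/4-.4,z)
print(B(352,372,.0984),B(420,435,.0984),B(386,403,.0984))
print('cover far',A(522,43,.0524),A(688,38,.0524),B(568,192,.0524),B(688,298,.0524))
print('nosepads',A(120,362,.006),B(100,123,.006))
plan([.44,-.243,.16],2)
E
```

```text
[ 0.43332521 -0.229502    0.0984    ] [ 0.43852645 -0.28226256  0.0984    ] [ 0.43616995 -0.25604174  0.0984    ]
cover far [ 0.65381163 -0.18797894  0.0524    ] [ 0.65644991 -0.29467746  0.0524    ] [ 0.65545794 -0.18877863  0.0524    ] [ 0.65730334 -0.29232379  0.0524    ]
nosepads [0.45172974 0.07247616 0.006     ] [0.45631033 0.07562877 0.006     ]
t 0.1 p [0.2486 0.5455 0.2076] yang 65.49 F [ 0.4  0.8 -0.7] n 15 tw/row 0.0739
[[-3.34, -4.25, 0.32], [-3.65, -4.0, 0.32], [-3.93, -3.72, 0.32], [-4.19, -3.42, 0.32], [-4.44, -3.1, 0.32], [-4.65, -2.76, 0.32], [-4.84, -2.41, 0.32], [-5.01, -2.05, 0.32], [-5.14, -1.67, 0.32], [-5.25, -1.29, 0.32], [-5.33, -0.89, 0.32], [-5.39, -0.5, 0.32], [-5.41, -0.1, 0.32], [-5.4, 0.3, 0.32], [-5.36, 0.7, 0.32]]
```

Call:
apply_moves --pt "-3.34 -4.25 0.3" --pt "-3.65 -4.0 0.3" --pt "-3.93 -3.72 0.3" --pt "-4.2 -3.42 0.3" --pt "-4.44 -3.1 0.3" --pt "-4.65 -2.76 0.3" --pt "-4.84 -2.4 0.3" --pt "-5.0 -2.05 0.3" --twist '[0.074,0.074,0.074,0.074,0.074,0.074,0.074,0.074]' --gripper 7

```text
t: 1.1
tool_pos: [0.3507, 0.1237, 0.1843]
orientation: [1.536, 2.74, 0.0]
force: [0.9, 0.1, 0.8]
opening: 0.0701
gripper_force: 0.0
```

Call:
apply_moves --pt "-5.14 -1.67 0.3" --pt "-5.25 -1.3 0.3" --pt "-5.33 -0.9 0.3" --pt "-5.4 -0.5 0.3" --pt "-5.4 -0.1 0.3" --pt "-5.4 0.3 0.3" --pt "-5.4 0.7 0.3" --twist '[0.074,0.074,0.074,0.074,0.074,0.074,0.074]'

```text
t: 1.98
tool_pos: [0.4393, -0.2449, 0.1631]
orientation: [-2.187, -2.254, -0.0]
force: [-0.2, 0.5, 0.0]
opening: 0.0696
gripper_force: 0.0
```

Run:
```python
from h import *
plan([.439,-.2475,.096],2)
```

```text
t 1.98 p [ 0.4393 -0.2449  0.1631] yang 1.73 F [-0.2  0.5  0. ] n 2 tw/row -0.0024
[[-0.13, -0.02, 3.35], [-0.13, -0.02, 3.35]]
```

Call:
apply_moves --pt "-0.1 0 2.2" --pt "-0.1 0 2.2" --pt "-0.05 0 1.5" --pt "0 0 0.8" --pt "0 0 0" --twist '[0,0,0,0,0]'

```text
t: 2.6
tool_pos: [0.4393, -0.2453, 0.0963]
orientation: [-2.184, -2.258, 0.0]
force: [0.4, 0.3, -0.0]
opening: 0.0703
gripper_force: 0.0
```

Call:
apply_moves --pt "0 0 0" --pt "0 0 0" --pt "0 0 0" --pt "0 0 0" --pt "0 0 0" --twist '[0,0,0,0,0]' --gripper 0.8 --squeeze 30

```text
t: 3.22
tool_pos: [0.4395, -0.2456, 0.0966]
orientation: [2.184, 2.258, 0.0]
force: [0.4, -0.0, -1.0]
opening: 0.0245
gripper_force: 0.0
```

Call:
apply_moves --pt "-0.1 0 0" --pt "0 0 0" --pt "0 0 0" --twist '[0,0,0]'

```text
t: 3.6
tool_pos: [0.4395, -0.2466, 0.0965]
orientation: [-2.185, -2.258, -0.0]
force: [1.0, 0.4, 0.3]
opening: 0.0079
gripper_force: 0.0
```

Run:
```python
from h import *
s=robot.read_state();print(s['tool_pos'],s['force'],s['wrist_torque'],s['opening'],s['gripper_force'])
a=[]
for n,(x0,y0,x1,y1) in(('top',(360,150,460,240)),('scene',(320,220,460,346))):
    c=cam(n);g=c['frame'][y0:y1,x0:x1];a.append(cv2.resize(g,(400,360),interpolation=cv2.INTER_CUBIC))
cv2.imwrite('pics/k.png',np.hstack(a)[:,:,::-1])
```

```text
[ 0.43945772 -0.24664016  0.09650836] [0.98327329 0.38627838 0.27410236] [-0.03481759  0.10590046  0.00156796] 0.007851260336102584 0.0
```

View pics/k.png

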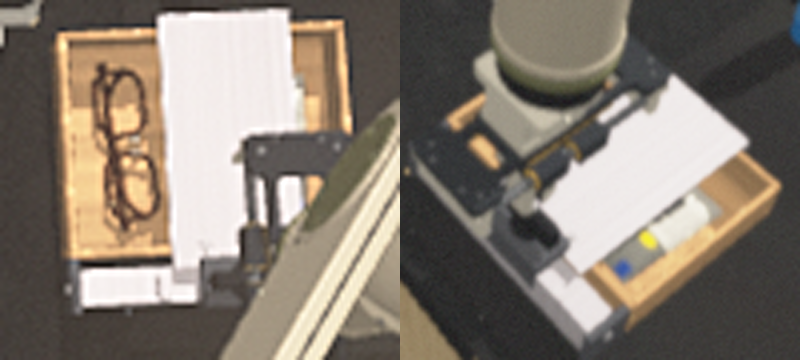

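The fingers closed to 7.9 mm with no grip force, so the bar isn't between them. The top crop shows the block's left edge at (205,275). The scene crop shows the knob at (535,225) with the fingers just above and left of it. I'll project the tool points to compare.

Run:
```python
from h import *
c=cam('scene');x0,y0=380-40,250;f=c['frame'].copy()
g=cv2.resize(f[y0:y0+75,x0:x0+100],(800,600),interpolation=cv2.INTER_CUBIC)
for p,col in(([.4395,-.2466,.0965],(255,0,0)),([.4395,-.2466,.0715],(0,255,0)),([.4395,-.2475,.0984],(0,0,255)),([.4395,-.2475,.0644],(255,255,0))):
    u,v=proj(c,p);print(u,v);cv2.circle(g,(int((u-x0+.5)*8),int((v-y0+.5)*8)),5,col,2)
cv2.imwrite('pics/k2.png',g[:,:,::-1])
```

```text
364.4518318965163 292.002536028825
363.56852110496965 297.5358588222585
364.7776208184388 291.85770709466465
363.57360685995843 299.3477698928186
```

View pics/k2.png

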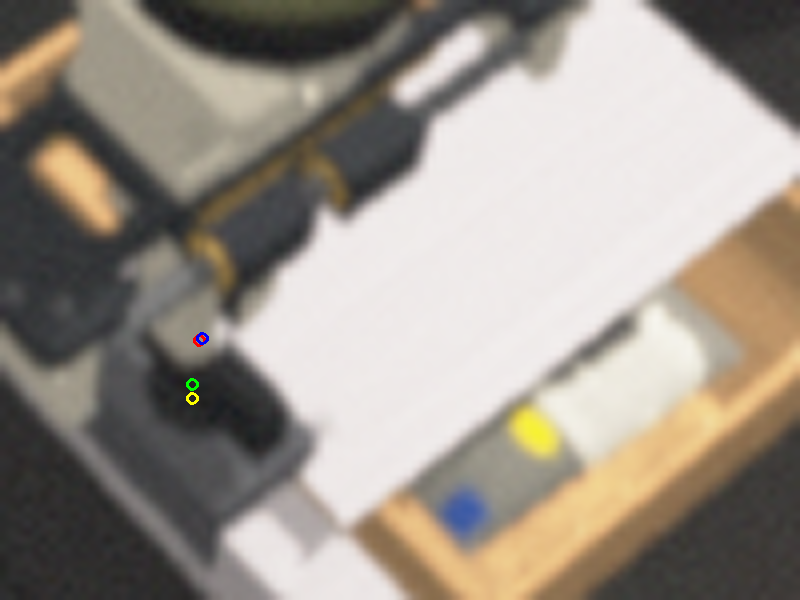

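The gray fingertip ends near (185,365), above the visible black bar and hub at (200,390). The fingers seem to be higher than the reading suggests, so I'll probe gently downward.

Call:
apply_moves --pt "0 0 0.2" --pt "0 0 0.1" --twist '[0,0]'

```text
t: 4.0
tool_pos: [0.4394, -0.2465, 0.0933]
orientation: [-2.184, -2.258, 0.0]
force: [0.4, -0.6, 0.2]
opening: 0.0077
gripper_force: 0.0
```

Run:
```python
from h import *
s=robot.read_state();print(s['tool_pos'],s['force'],s['wrist_torque'],s['opening'],robot.tips_ahead,s['q'],[a for a in dir(robot) if a[0]!='_'])
```

```text
[ 0.4393889  -0.24654277  0.09330291] [ 0.40216598 -0.62364351  0.23464331] [-0.03494542  0.06474216 -0.05179154] 0.007737973402732172 0.025 [-6.13117089e-01 -4.33643666e-02  1.88225716e+00 -1.09441012e-05
  1.30292954e+00 -6.46164511e-01] ['IKError', 'close_job', 'read_camera', 'read_state', 'tips_ahead']
```

Run:
```python
from h import *
import pickle
s0=pickle.load(open('scene0.pkl','rb'));c=cam('scene');t0=pickle.load(open('top0.pkl','rb'));t=cam('top')
x0,y0=335,262;S=10
def crop(f,x0,y0,S=S,w=40,h=30): return cv2.resize(f[y0:y0+h,x0:x0+w],(400,300),interpolation=cv2.INTER_CUBIC)
g=crop(c['frame'],x0,y0);k=g.copy()
p=robot.read_state()['tool_pos']
for sg in(-1,1):
  for x in(.004,.0215):
    for z in(-.025,.0):
      q=[proj(c,p+[sg*x,y,z]) for y in(-.0075,.0075)]
      q=[(int((u-x0+.5)*S),int((v-y0+.5)*S)) for u,v in q]
      cv2.line(k,q[0],q[1],(255,0,0) if z else (0,255,0),1)
r1=np.hstack([crop(s0['frame'],x0,y0),k]);r2=np.hstack([g,crop(t['frame'],403,200)])
cv2.imwrite('pics/k3.png',np.vstack([r1,r2])[:,:,::-1])
```

```text
(no output)
```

View pics/k3.png

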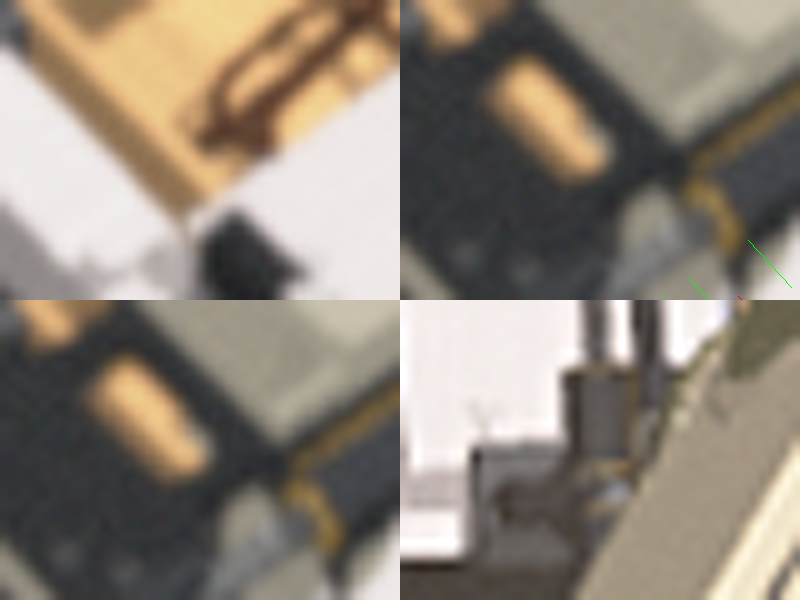

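The crop window missed the knob. The top panel does show the fingers centred along the bar, and the bar reaches left to (500,490). I'll open the fingers and lower in small steps while watching the force.

Call:
apply_moves --pt "0 0 0" --pt "0 0 0" --pt "0 0 0.1" --pt "0 0 0.1" --pt "0 0 0.1" --twist '[0,0,0,0,0]' --gripper 4.5

```text
t: 4.72
tool_pos: [0.4395, -0.2466, 0.0904]
orientation: [2.185, 2.258, -0.0]
force: [0.3, 0.7, -0.1]
opening: 0.0446
gripper_force: 0.0
```

Call:
apply_moves --pt "0 0 0.1" --pt "0 0 0.1" --pt "0 0 0.1" --twist '[0,0,0]'

```text
t: 5.1
tool_pos: [0.4395, -0.2466, 0.0875]
orientation: [2.184, 2.258, -0.0]
force: [-0.1, -1.0, 0.4]
opening: 0.0452
gripper_force: 0.0
```

Run:
```python
from h import *
import pickle
s0=pickle.load(open('scene0.pkl','rb'));c=cam('scene')
x0,y0=340,270
def crop(f): return cv2.resize(f[y0:y0+50,x0:x0+50],(400,400),interpolation=cv2.INTER_CUBIC)
k=crop(c['frame']);p=robot.read_state()['tool_pos']
for z,col in((-.025,(255,0,0)),(.0,(0,255,0))):
  for sg in(-1,1):
    q=[proj(c,p+[sg*.0225,y,z]) for y in(-.0075,.0075)]
    q=[(int((u-x0+.5)*8),int((v-y0+.5)*8)) for u,v in q]
    cv2.line(k,q[0],q[1],col,1)
cv2.imwrite('pics/k4.png',np.hstack([crop(s0['frame']),k])[:,:,::-1])
```

```text
(no output)
```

View pics/k4.png

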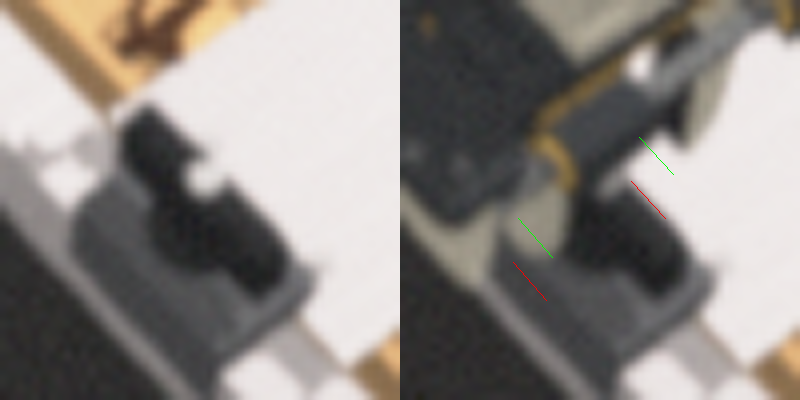

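In the picture the fingertips end near (530,258) and (692,148), about at TCP height and clearly higher than the expected red lines. So the real tip level is higher than reported. I'll narrow the opening and lower until the fingers touch the block.

Call:
apply_moves --pt "0 0 0" --pt "0 0 0.15" --pt "0 0 0.15" --pt "0 0 0.15" --twist '[0,0,0,0]' --gripper 3.4

```text
t: 5.65
tool_pos: [0.4394, -0.2466, 0.0829]
orientation: [-2.184, -2.258, 0.0]
force: [0.8, -0.2, -0.0]
opening: 0.0339
gripper_force: 0.0
```

Call:
apply_moves --pt "0 0 0.15" --pt "0 0 0.15" --pt "0 0 0.15" --twist '[0,0,0]'

```text
t: 6.02
tool_pos: [0.4395, -0.2466, 0.0784]
orientation: [-2.184, -2.258, -0.0]
force: [0.5, 0.1, -0.1]
opening: 0.0339
gripper_force: 0.0
```

Call:
apply_moves --pt "0 0 0.15" --pt "0 0 0.15" --twist '[0,0]'

```text
t: 6.28
tool_pos: [0.4395, -0.2466, 0.0754]
orientation: [-2.184, -2.258, 0.0]
force: [0.9, 0.2, 0.3]
opening: 0.0341
gripper_force: 0.0
```

No contact although the nominal tips are 14 mm below the block's top, which confirms the offset. I'll close here.

Call:
apply_moves --pt "0 0 0" --pt "0 0 0" --pt "0 0 0" --pt "0 0 0" --twist '[0,0,0,0]' --gripper 0.8 --squeeze 20

```text
t: 6.78
tool_pos: [0.4395, -0.2467, 0.0756]
orientation: [2.184, 2.258, -0.0]
force: [0.5, 0.2, 0.5]
opening: 0.0139
gripper_force: 20.0
```

Call:
apply_moves --pt "0 0 0" --pt "0 0 0" --pt "0 0 0" --pt "0 0 0" --twist '[-0.15,-0.15,-0.15,-0.15]' --squeeze 35

```text
t: 7.28
tool_pos: [0.4389, -0.2469, 0.0756]
orientation: [-1.413, -2.805, 0.001]
force: [-2.5, -0.9, 2.2]
opening: 0.0136
gripper_force: 35.0
```

Call:
apply_moves --pt "0 0 0" --pt "0 0 0" --pt "0 0 0" --pt "0 0 0" --pt "0 0 0" --pt "0 0 0" --twist '[-0.15,-0.15,-0.15,-0.15,-0.15,0]'

```text
t: 8.02
tool_pos: [0.4385, -0.2473, 0.0756]
orientation: [-0.291, -3.126, 0.002]
force: [-4.6, -1.9, 2.9]
opening: 0.0135
gripper_force: 35.0
```

Run:
```python
from h import *
s=robot.read_state();print(s['wrist_torque'],s['q'],s['gripper_force'])
plan(s['tool_pos']+[-.0338*.0725,.0725,0],n=8)
```

```text
[-0.4357269   0.94276021  0.09797713] [-6.13992324e-01 -2.31201465e-02  1.89696156e+00 -1.98063510e-03
  1.26880870e+00 -1.99842896e+00] 35.006089210510254
t 8.03 p [ 0.4385 -0.2473  0.0756] yang 79.36 F [-4.6 -1.9  2.9] n 8 tw/row -0.0
[[0.2, 0.88, 0.0], [0.2, 0.88, 0.0], [0.2, 0.88, 0.0], [0.2, 0.88, 0.0], [0.2, 0.88, 0.0], [0.2, 0.88, 0.0], [0.2, 0.88, 0.0], [0.2, 0.88, 0.0]]
```

Call:
apply_moves --pt "0.2 0.9 0" --pt "0.2 0.9 0" --pt "0.2 0.9 0" --pt "0.2 0.9 0" --twist '[0,0,0,0]'

```text
t: 8.52
tool_pos: [0.4372, -0.2102, 0.0756]
orientation: [-0.295, -3.126, 0.002]
force: [-6.2, -3.1, 3.3]
opening: 0.0139
gripper_force: 35.0
```

Call:
apply_moves --pt "0.2 0.9 0" --pt "0.2 0.9 0" --pt "0.2 0.9 0" --pt "0.1 0.5 0" --pt "0 0 0" --twist '[0,0,0,0,0]'

```text
t: 9.15
tool_pos: [0.436, -0.1769, 0.0755]
orientation: [-0.294, -3.125, 0.0]
force: [-8.8, 0.2, 6.2]
opening: 0.0135
gripper_force: 35.0
```

Call:
apply_moves --pt "0.1 0.15 0" --pt "0.05 0.15 0" --pt "0 0.1 0" --pt "0 0 0" --twist '[0,0,0,0]'

```text
t: 9.65
tool_pos: [0.4359, -0.1736, 0.0756]
orientation: [-0.294, -3.126, 0.003]
force: [-5.4, -4.8, 3.1]
opening: 0.0134
gripper_force: 35.0
```

Call:
apply_moves --pt "0 0.2 0" --pt "0 0.1 0" --pt "0 0 0" --twist '[0,0,0]'

```text
t: 10.02
tool_pos: [0.4359, -0.1734, 0.0757]
orientation: [-0.295, -3.126, 0.01]
force: [-7.4, -17.9, -0.5]
opening: 0.0136
gripper_force: 35.0
```

Call:
apply_moves --pt "0 -0.2 0" --pt "0 0 0" --pt "0 0 0" --pt "0 0 0" --pt "0 0 0" --pt "0 0 0" --pt "0 0 0" --pt "0 0 0" --twist '[0,0.15,0.15,0.15,0.15,0.15,0.15,0.15]'

```text
t: 11.02
tool_pos: [0.4366, -0.1727, 0.0756]
orientation: [1.829, 2.554, -0.002]
force: [-2.0, -4.1, -0.8]
opening: 0.0138
gripper_force: 35.0
```

Call:
apply_moves --pt "0 0 0" --pt "0 0 0" --pt "0 0 0" --pt "0 0 0" --twist '[0.15,0.1,0.08,0]'

```text
t: 11.52
tool_pos: [0.437, -0.1726, 0.0756]
orientation: [2.216, 2.225, -0.001]
force: [-0.3, -6.1, -2.2]
opening: 0.0133
gripper_force: 35.3
```

Run:
```python
from h import *
s=robot.read_state();print(s['wrist_torque'],s['q'],s['gripper_force'])
plan(s['tool_pos']+[0,0,.06])
```

```text
[-1.10320099  0.14731117  0.38975955] [-4.84369063e-01 -1.20045846e-01  1.98881930e+00 -1.20303259e-03
  1.27192141e+00 -4.87815387e-01] 35.269925594329834
t 11.53 p [ 0.437  -0.1726  0.0756] yang 0.22 F [-0.3 -6.1 -2.2] n 2 tw/row -0.0
[[0.0, 0.0, -3.0], [0.0, 0.0, -3.0]]
```

Call:
apply_moves --pt "0 0 0" --pt "0 0 0" --twist '[0.06,0]'

```text
t: 11.78
tool_pos: [0.437, -0.1722, 0.0756]
orientation: [2.281, 2.159, -0.001]
force: [-1.2, -3.5, -1.6]
opening: 0.014
gripper_force: 35.9
```

Call:
apply_moves --pt "0 0 0" --pt "0 0 0" --pt "0 0 0" --pt "0 0 0" --twist '[-0.05,0,0,0]' --gripper 5

```text
t: 12.28
tool_pos: [0.4369, -0.1717, 0.0755]
orientation: [-2.229, -2.213, -0.0]
force: [-0.1, 0.4, 0.8]
opening: 0.0478
gripper_force: 0.0
```

Call:
apply_moves --pt "0 0 -2" --pt "0 0 -4" --pt "0 0 -3" --pt "0 0 0" --twist '[0,0,0,0]'

```text
t: 12.78
tool_pos: [0.4387, -0.1727, 0.1685]
orientation: [2.226, 2.21, 0.003]
force: [-1.4, 0.1, -1.0]
opening: 0.05
gripper_force: 0.0
```

Run:
```python
from h import *
th=.035
s=robot.read_state();print(s['wrist_torque'],s['q'])
# glasses: long axis 59.5deg ; closing axis across: -30.5 or 149.5
plan([.462,.069,.15],-30.5)
```

```text
[-0.01311069  0.0776528  -0.05075431] [-4.83905111e-01 -2.08714490e-01  1.89165477e+00  1.34515366e-04
  1.45320935e+00 -4.76868995e-01]
t 12.78 p [ 0.4387 -0.1727  0.1685] yang -0.4 F [-1.4  0.1 -1. ] n 5 tw/row 0.1051
[[4.84, 0.43, 0.37], [4.86, -0.08, 0.37], [4.82, -0.59, 0.37], [4.73, -1.09, 0.37], [4.59, -1.58, 0.37]]
```

Call:
apply_moves --pt "4.84 0.43 0.3" --pt "4.86 -0.08 0.3" --pt "4.82 -0.6 0.3" --pt "4.73 -1.1 0.3" --pt "4.6 -1.6 0.3" --pt "0 0 0" --twist '[0.105,0.105,0.105,0.105,0.105,0]' --gripper 6

```text
t: 13.52
tool_pos: [0.4585, 0.0729, 0.1488]
orientation: [-2.723, -1.563, 0.003]
force: [0.6, -0.3, 0.0]
opening: 0.0604
gripper_force: 0.0
```

Run:
```python
from h import *
a=[]
c=cam('top');save(c,'t5.png');g=cv2.resize(c['frame'][145:240,295:455],(640,380),interpolation=cv2.INTER_CUBIC)
cv2.imwrite('pics/t5c.png',g[:,:,::-1])
plan([.462,.069,.04],-30.5)
```

```text
t 13.57 p [0.4587 0.0713 0.149 ] yang -30.25 F [-0.2 -0.4 -0.8] n 2 tw/row 0.0022
[[-0.01, 0.2, 5.45], [-0.01, 0.2, 5.45]]
```

View pics/t5c.png

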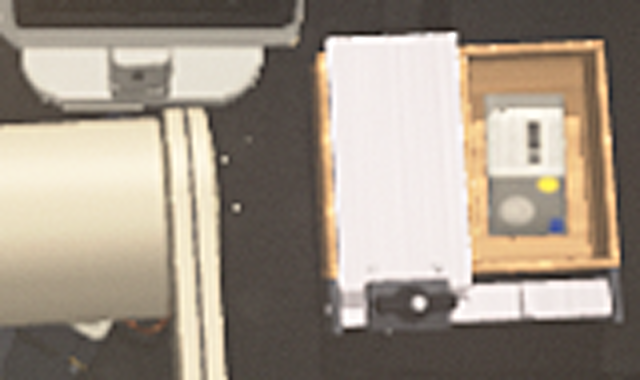

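The cover is fully over the left bay, with its edge at (465,150). The knob bar is back along the rail at (415,303), and the pouch is open to view at (526,165). Now I'll lower to the glasses, feeling for the worktop.

Call:
apply_moves --pt "0 0.2 5" --pt "0 0.2 5" --pt "0 0 2.5" --pt "0 0 0.5" --pt "0 0 0" --twist '[0,0,0,0,0]'

```text
t: 14.2
tool_pos: [0.4634, 0.0673, 0.0209]
orientation: [2.728, 1.559, -0.0]
force: [0.5, -1.2, 0.3]
opening: 0.06
gripper_force: 0.0
```

Call:
apply_moves --pt "0 0 0.3" --pt "0 0 0.3" --pt "0 0 0.3" --pt "0 0 0.2" --twist '[0,0,0,0]'

```text
t: 14.7
tool_pos: [0.4632, 0.0682, 0.0095]
orientation: [2.727, 1.56, 0.0]
force: [-0.3, -0.3, -0.2]
opening: 0.0597
gripper_force: 0.0
```

Run:
```python
from h import *
plan([.462,.069,.01],-30.5)
# overlay tool centre in scene
import pickle
c=cam('scene');g=c['frame'].astype(int)[200:250,270:320]
mk=(g[...,0]-g[...,2]>18)&(g[...,0]<200);print(mk.sum())
```

```text
t 14.7 p [0.4632 0.0682 0.0095] yang -30.47 F [-0.3 -0.3 -0.2] n 1 tw/row 0.0005
[[0.01, -0.14, -0.05]]
507
```

Call:
apply_moves --pt "0 0 0.2" --pt "0 0 0.2" --pt "0 0 0.2" --pt "0 0 0.2" --twist '[0,0,0,0]'

```text
t: 15.25
tool_pos: [0.4631, 0.0681, 0.0014]
orientation: [-2.727, -1.559, 0.0]
force: [0.8, -0.4, 0.3]
opening: 0.0602
gripper_force: 0.0
```

Call:
apply_moves --pt "0 0 0.15" --pt "0 0 0.15" --pt "0 0 0.15" --twist '[0,0,0]'

```text
t: 15.62
tool_pos: [0.4631, 0.0681, -0.0031]
orientation: [2.727, 1.559, -0.0]
force: [0.3, -0.9, 0.2]
opening: 0.06
gripper_force: 0.0
```

Call:
apply_moves --pt "0 0 0.15" --pt "0 0 0.15" --pt "0 0 0.1" --twist '[0,0,0]'

```text
t: 16.0
tool_pos: [0.4631, 0.0681, -0.0071]
orientation: [-2.727, -1.559, 0.0]
force: [0.7, 0.0, 0.4]
opening: 0.0599
gripper_force: 0.0
```

Call:
apply_moves --pt "0 0 0.1" --pt "0 0 0.1" --pt "0 0 0.1" --twist '[0,0,0]'

```text
t: 16.38
tool_pos: [0.4632, 0.0681, -0.0099]
orientation: [-2.727, -1.559, 0.0]
force: [-6.3, 0.4, 12.6]
opening: 0.0601
gripper_force: 6.3
```

Contact came at TCP z = -0.010, so the real tips stand about 35 mm above the nominal level. I'll back off slightly and close gently.

Call:
apply_moves --pt "0 0 -0.15" --pt "0 0 0" --pt "0 0 0" --pt "0 0 0" --pt "0 0 0" --pt "0 0 0" --twist '[0,0,0,0,0,0]' --gripper 1.8 --squeeze 10

```text
t: 17.12
tool_pos: [0.4631, 0.0681, -0.0085]
orientation: [-2.727, -1.559, 0.0]
force: [0.0, -0.4, 0.3]
opening: 0.0265
gripper_force: 10.0
```

Call:
apply_moves --pt "0 0 -1" --pt "0 0 -3" --pt "0 0 -4" --pt "0 0 -4" --pt "0 0 0" --twist '[0,0,0,0,0]'

```text
t: 17.75
tool_pos: [0.4663, 0.0683, 0.1162]
orientation: [2.724, 1.558, 0.011]
force: [0.6, 0.7, 0.7]
opening: 0.0264
gripper_force: 10.0
```

Run:
```python
from h import *
import pickle
c=pickle.load(open('top0.pkl','rb'))
print('pouch',ray(c,295+526/4-.4,145+165/4-.4,.0164))
plan([.5555,-.2835,.115],-88)
```

```text
pouch [ 0.55210527 -0.28160003  0.0164    ]
t 17.75 p [0.4663 0.0683 0.1162] yang -30.48 F [0.6 0.7 0.7] n 7 tw/row 0.1434
[[-3.68, 3.65, 0.02], [-3.13, 4.14, 0.02], [-2.5, 4.54, 0.02], [-1.83, 4.85, 0.02], [-1.12, 5.06, 0.02], [-0.38, 5.17, 0.02], [0.36, 5.17, 0.02]]
```

Call:
apply_moves --pt "-1.84 1.82 0" --pt "-1.84 1.82 0" --pt "-1.56 2.07 0" --pt "-1.56 2.07 0" --pt "-1.25 2.27 0" --pt "-1.25 2.27 0" --pt "-0.92 2.42 0" --pt "-0.92 2.42 0" --twist '[0,0.143,0,0.143,0,0.143,0,0.143]' --squeeze 15

```text
t: 18.75
tool_pos: [0.5136, -0.1334, 0.1106]
orientation: [-3.057, -0.722, 0.002]
force: [1.0, -0.4, 0.5]
opening: 0.0265
gripper_force: 15.0
```

Call:
apply_moves --pt "-0.56 2.53 0" --pt "-0.56 2.53 0" --pt "-0.2 2.6 0" --pt "-0.2 2.6 0" --pt "0.18 2.6 0" --pt "0.18 2.6 0" --pt "0 0 0" --pt "0 0 0" --twist '[0,0.143,0,0.143,0,0.143,0,0]'

```text
t: 19.75
tool_pos: [0.5519, -0.2833, 0.1106]
orientation: [-3.14, -0.062, 0.002]
force: [0.3, 0.0, -0.4]
opening: 0.0263
gripper_force: 15.0
```

Run:
```python
from h import *
c=cam('scene')
s=robot.read_state();print(s['opening'],s['gripper_force'])
plan([.5545,-.2835,.03],-88,n=4)
f=c['frame'].astype(int);z=.125
mk=((f[...,0]-f[...,2]>18)&(f[...,0]<150)&(f[...,0]-f[...,1]>15)).astype(np.uint8)
u,v=proj(c,[.5555,-.2835,z]);print(u,v)
v,u=np.nonzero(mk[200:400,330:520]);P=np.array([ray(c,a+330,b+200,z)[:2] for a,b in zip(u,v)])
k=np.linalg.norm(P-[.5555,-.2835],axis=1)<.09
print(k.sum(),cv2.minAreaRect((P[k]*1000).astype(np.float32)))
x0,y0=330,220
cv2.imwrite('pics/g.png',cv2.resize(c['frame'][y0:y0+120,x0:x0+160],(800,600),interpolation=cv2.INTER_CUBIC)[:,:,::-1])
```

```text
0.02614649996716007 15.000023245811462
t 19.8 p [ 0.5521 -0.283   0.1109] yang -87.71 F [-0.2  1.1 -0.2] n 4 tw/row 0.0013
[[0.06, 0.02, 2.02], [0.06, 0.01, 2.02], [0.06, 0.01, 2.02], [0.06, 0.01, 2.02]]
415.0313403334027 270.85552041994964
493 ((569.1329956054688, -296.82366943359375), (160.26805114746094, 138.04798889160156), 23.730192184448242)
```

Call:
apply_moves --pt "0.1 0 2.5" --pt "0.1 0 2.5" --pt "0.1 0 2" --pt "0 0 1.5" --pt "0 0 0.9" --pt "0 0 0.3" --pt "0 0 0" --twist '[0,0,0,0,0,0,0]'

```text
t: 20.68
tool_pos: [0.5558, -0.2842, 0.015]
orientation: [3.141, 0.059, 0.001]
force: [-0.8, -0.4, -0.5]
opening: 0.0265
gripper_force: 15.0
```

Call:
apply_moves --pt "0 0 0.1" --pt "0 0 0.1" --pt "0 0 0" --twist '[0,0,0]'

```text
t: 21.05
tool_pos: [0.5556, -0.284, 0.0127]
orientation: [3.141, 0.059, 0.0]
force: [-0.3, -0.4, 0.0]
opening: 0.0259
gripper_force: 15.0
```

Call:
apply_moves --pt "0 0 0.1" --pt "0 0 0.1" --pt "0 0 0" --twist '[0,0,0]'

```text
t: 21.42
tool_pos: [0.5554, -0.2838, 0.0103]
orientation: [-3.141, -0.059, 0.0]
force: [-0.2, 0.3, 0.3]
opening: 0.0261
gripper_force: 15.0
```

Call:
apply_moves --pt "0 0 0.1" --pt "0 0 0.05" --pt "0 0 0" --twist '[0,0,0]'

```text
t: 21.8
tool_pos: [0.5555, -0.2839, 0.009]
orientation: [-3.141, -0.059, 0.0]
force: [1.0, -0.2, -0.7]
opening: 0.0265
gripper_force: 15.0
```

Call:
apply_moves --pt "0 0 0.1" --pt "0 0 0" --twist '[0,0]'

```text
t: 22.05
tool_pos: [0.5556, -0.284, 0.0082]
orientation: [3.141, 0.059, 0.0]
force: [-0.5, 0.1, 0.8]
opening: 0.0264
gripper_force: 15.0
```

Call:
apply_moves --pt "0 0 0.05" --pt "0 0 0" --twist '[0,0]'

```text
t: 22.3
tool_pos: [0.5557, -0.284, 0.0082]
orientation: [3.141, 0.059, 0.0]
force: [-3.2, 1.2, 6.4]
opening: 0.0263
gripper_force: 15.0
```

Contact came at the predicted height. I'll release gently and lift away.

Call:
apply_moves --pt "0 0 -0.05" --pt "0 0 0" --pt "0 0 0" --pt "0 0 0" --pt "0 0 0" --twist '[0,0,0,0,0]' --gripper 5

```text
t: 22.92
tool_pos: [0.5555, -0.2839, 0.008]
orientation: [-3.141, -0.059, 0.0]
force: [0.2, -0.1, 0.2]
opening: 0.0498
gripper_force: 0.0
```

Call:
apply_moves --pt "0 0 -1" --pt "0 0 -3" --pt "0 0 -5" --pt "0 0 -5" --pt "0 0 -3" --twist '[0,0,0,0,0]'

```text
t: 23.55
tool_pos: [0.5567, -0.2847, 0.1826]
orientation: [3.138, 0.059, 0.007]
force: [0.0, 0.3, 0.0]
opening: 0.0502
gripper_force: 0.0
```

Call:
apply_moves --pt "-1 -5 0" --pt "-1 -5 0" --pt "-1 -5 0" --pt "-1 -5 0" --pt "-1 -5 0" --pt "0 -5 0" --pt "0 0 0" --twist '[0,0,0,0,0,0,0]'

```text
t: 24.42
tool_pos: [0.4941, 0.0169, 0.1791]
orientation: [-3.14, -0.066, -0.002]
force: [0.1, 0.1, -0.6]
opening: 0.0497
gripper_force: 0.0
```

Run:
```python
from h import *
c=cam('top');t=cam('scene')
a=cv2.resize(c['frame'][150:235,365:465],(400,340),interpolation=cv2.INTER_CUBIC)
b=cv2.resize(t['frame'][215:345,320:470],(400,347),interpolation=cv2.INTER_CUBIC)[:340]
cv2.imwrite('pics/fin.png',np.hstack([a,b])[:,:,::-1]);print(robot.read_state()['t'])
```

```text
24.525
```

View pics/fin.png

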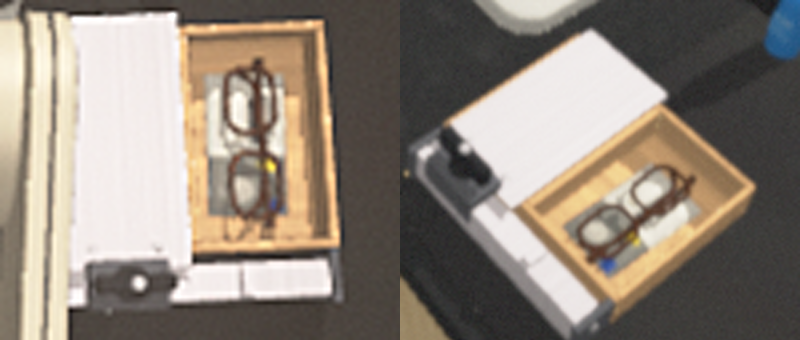

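The glasses lie flat on the pouch in the open bay at (250,140) in the top panel. The cover is home over the left bay, with the knob bar along the rail at (130,283).

```bash
python3 -c "
from plant import robot
print(robot.close_job())"
```

```text
the job is handed in; nothing more can be done
None
```

The job is handed in at about 24.5 s of the 51 s: the cover is home over the finished glasses with the knob turned back tight, and the loose pair lies flat, same way up, on the pouch in the open bay; the clamp was judged by its turn and the last picture, not by pulling on the cover, and no verdict was shown.

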